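# Stack the orange spacer and the blue cap in the assembly nest

## Task

The aluminium bearing housing already sits in the pocket of the assembly nest, the dark plate with four brass guide posts. Lay the orange spacer ring flat on the housing between the posts and let go of it, then lay the blue disc with the hub, hub up, squarely on the spacer, so that all three are stacked in the pocket. Set both parts down rather than dropping them; the black rubber ring and the bare steel disc are not part of the job.

Things in the scene. Friction and masses are not known exactly. Their poses are not given: they have to be found in the camera images.
- nest: Fixed dark steel plate 120 x 120 x 12 mm. Origin: centre of its underside (bench height); z up, x, y along its edges. Pocket: the space between four brass posts, 10 mm across, at x, y = +-25.5 mm; floor at z = 12. Posts are straight to z = 62, tapered to z = 72 mm. A 50 mm part has 6 mm play. Each side has a 41 mm gap between posts, where fingers closing along the nest's x or y can go down and open.
- housing_center (a point): Centre (half-way up) of the bearing housing: bare aluminium round, 50 mm across at the bottom, 44 mm at the top, 24 mm high, loose, already standing in the nest's pocket; its top is 36 mm over the bench. z up.
- spacer_mid (a point): Centre (half-way up) of the orange spacer: plain plastic ring, outside 50 mm, hole 30 mm, 20 mm high, about 60 g, lying flat on the bench beside the nest. z: its axis, up; keep this side up. Seated on the housing, this point is 46 mm over the bench. Nothing stands within 30 mm of its rim. (The wrong ring is black rubber, 60 mm across, 10 mm high.)
- cap_mid (a point): Centre (half-way up) of the blue cap: disc 50 mm across, 10 mm thick, with a hub 26 mm across and 24 mm high on its middle, about 110 g, on the bench beside the nest, hub up. The hub, where to grip, runs from 7 mm below to 17 mm above this point. z: its axis, up. Seated on the spacer, this point is 73 mm over the bench. (The wrong disc is bare steel, 56 mm, no hub.)
There are look-alikes about, which are no part of the job. Several things look just like the part that bears cap_mid: the one meant starts nearest to the robot's base. Of the things that look like the nest, take the one that is farthest to the robot's right at the start.

How it is judged:
By the outcome, as a careful person would: the job done as asked, in the order asked, and still so for the second after the job is handed in, with the robot touching nothing.
It also fails if it takes over 56 s, if anything falls off the work surface, if the arm or the gripper's body presses on something with over 40 N, if the wrist force passes 120 N, or if a joint passes its speed limit or range.

## Robot

A 6-joint arm with a two-finger parallel gripper is mounted at the origin on the work surface. World frame = base frame: x ahead of the robot, y to its left, z up, the work surface at z = 0. Lengths are in m, angles in rad, forces in N, time in s.
With the tool pointing down it reaches from about 0.325 to 1 m from the base axis. Payload 5.1 kg.
Tool frame: the origin (TCP) lies on the centre line of the jaws, within the pads' length; the fingertips stand 8 mm ahead of it and the grasp point (between the pads) lies 11 mm behind it (tcp_to_tips is the distance from the TCP to the fingertips, in m); z points along the fingers, y is the direction in which the jaws open and shut (so a half turn about z gives the same grasp; the last joint's range is limited). The gripper opens to 85 mm and grips with 20 to 120 N. Pads are 22 mm wide; open, the fingers measure 114 mm over their backs; the gripper's body (76 mm by 85 mm) begins 54 mm behind the grasp point. The pads swing forward as they close: fully open they stand 13 mm farther back than shut.
Start: joints at [1.262, 0.124, 1.65, -0, 1.367, -0.083], TCP at [0.146, 0.633, 0.239] pointing down, gripper open.
Joint ranges: [-2.61, 2.61], [-1.02, 2.33], [0.03, 2.71], [-1.35, 4.49], [0.32, 2.68], [-2.91, 2.91]. Speed limits (rad/s): [2.57, 2.57, 3.14, 3.14, 3.14, 3.14].

## Interface

Orientations are given as a unit quaternion [x, y, z, w].
In Python, from cell import * gives the robot as it stands.
- The arm moves only by the tool apply_moves, never from a script. Its arguments are lists of equal length, an entry for each row: "linear": the shift along the tool's x, y, z in mm, a list of three; "dr": the turn, a rotation vector about the tool's x, y, z in degrees, a list of three; "claw": the finger opening in mm, from 0 to 85.4. A call has 1 to 8 rows; each row shifts and turns the commanded pose from where the row before left it, along the tool's axes as they then stand; what a row does not reach is not made up. A row lasts 1/8 s, in which the tool goes at most 62.5 mm and 10.7 degrees, less where a joint would pass 70% of its speed; a pose out of reach is approached as far as the arm can. A call with a gripper value outside its range is refused whole. The fingers move at their own pace and stop on an object; the grip force is fixed at half the most. Time passes only in rows, so rows that do not move let the fingers close. It gives the time, the measured TCP pose, the force and the opening at its end, in the units of the state.
- get_obs(): the state, without advancing time (a new reading comes with each control period).
- get_image(name): name is "side" or "top" or "wrist"; returns a dict with "image" (480x640x3 uint8, red, green, blue), "mtx" (3x3 intrinsics, pixels), "k1" (the pictures are not rectified: a ray, as slopes to the right and down, at radius r is drawn at 1 + k1 r^2 times it, then the intrinsics apply), "rvec" (rotation vector, rad) and "tvec" (3), from world to camera coordinates, as OpenCV has them. Camera axes: x right, y down, z forward; pixel columns grow to the right and rows downward; lengths in m; the calibration is good to about 2 mm. A picture is of the moment at which its call begins. There is no depth.
- sign_off(): hands the job in, once; it reports no verdict.
Trained networks look in the newest picture that a camera, given by its name, has taken for a name from the list of things; names that differ only in an ending like _2 or _b are one class to them, and where a whole thing is asked for, a point or a joint stands for the part that bears it (a point fixed in the world has none). Each returns a list of dicts, best first, with "conf" (0 to 1); they miss things now and then, are a little off and sometimes report something else, mostly with a low value. They report only what shows in the picture. A call takes as long as a camera call. They do not tell look-alikes from the thing itself.
- search_frame(camera, target): "extent" ([left, top, right, bottom] in pixels, round what is visible of it).
The state is a dict: "time_s": time; "joint_positions": joint angles; "dq": joint speeds; "tau": joint torques, N m; "ee_pos": TCP position; "orientation": TCP orientation; "contact_force": force on the tool from outside, world axes, zero at the start; "moment": the same for the moment, N m; "finger_gap": finger opening in m.
Only numpy, scipy, OpenCV 4.12 (cv2) and the standard library are available. Lean on these libraries where they do the work, as an engineer would, in place of code of your own. Each camera call takes 0.05 s, during which the arm holds its last target. There are 200 camera calls.

## Working session

There is one attempt and no reset: what is moved stays moved. The work goes in short steps, Python scripts to look and compute and a tool call to move; the robot and the scene stay as the last step left them, time stands still between calls to the robot, and variables do not carry over. Pictures are saved under pics/ and viewed, about 8 in all and at most 12, crops included, and the job is handed in when it is done.

Besides the shell and the picture viewer there is one more tool, called after "Emit:" by a JSON object that holds its "method" and its "body". apply_moves: Moves the arm, as the interface text tells. Its arguments: {"type":"object","properties":{"linear":{"type":"array","items":{"type":"array","items":{"type":"number"}}},"dr":{"type":"array","items":{"type":"array","items":{"type":"number"}}},"claw":{"type":"array","items":{"type":"number"}}},"required":["linear","dr","claw"]}

```bash
mkdir -p pics; cat > h.py <<'E'
from cell import *
import numpy as np, cv2
from scipy.spatial.transform import Rotation as R
def cam(n):
    d=get_image(n); d['n']=n; return d
def ray(d,u,v):
    K=np.array(d['mtx'],float); k=d['k1']
    p=cv2.undistortPoints(np.array([[[u,v]]],float),K,np.array([k,0,0,0,0.]))[0,0]
    Rm=cv2.Rodrigues(np.array(d['rvec'],float))[0]; t=np.array(d['tvec'],float).ravel()
    return -Rm.T@t, Rm.T@np.array([p[0],p[1],1])
def at(d,u,v,z):
    c,r=ray(d,u,v); return c+r*(z-c[2])/r[2]
def px(d,P):
    return cv2.projectPoints(np.atleast_2d(np.array(P,float)),np.array(d['rvec'],float),np.array(d['tvec'],float),np.array(d['mtx'],float),np.array([d['k1'],0,0,0,0.]))[0][:,0]
def save(d,f,box=None,s=1):
    im=d['image'][:,:,::-1]
    if box: im=im[box[1]:box[3],box[0]:box[2]]
    cv2.imwrite('pics/'+f,cv2.resize(im,None,fx=s,fy=s,interpolation=cv2.INTER_CUBIC))
E
python3 - <<'E'
from h import *
o=get_obs(); print(o)
a=cam('top'); b=cam('side'); 
save(a,'top0.png'); save(b,'side0.png')
for d in (a,b):
    c,r=ray(d,320,240); print(d['n'],c,r,d['k1'])
    for t,z in (('nest',0.012),('housing_center',.024),('spacer_mid',.01),('cap_mid',.012)):
        for q in search_frame(d['n'],t):
            e=q['extent']; u,v=(e[0]+e[2])/2,(e[1]+e[3])/2
            print(t,round(q['conf'],2),np.round(e),at(d,u,v,z).round(3))
E
```

```text
{'time_s': 0.0, 'joint_positions': array([ 1.26239549e+00,  1.24501731e-01,  1.65169862e+00,  5.87034670e-06,
        1.36753541e+00, -8.25862510e-02]), 'dq': array([ 0.00108092,  0.00029603, -0.00154477, -0.00064943, -0.00073232,
       -0.0001538 ]), 'tau': array([ 1.30220533e-04, -4.23622835e+01, -3.65448761e+01, -8.47513888e-06,
        6.97648808e-03, -1.22958104e-05]), 'ee_pos': array([0.14536623, 0.63290632, 0.23804066]), 'orientation': array([ 1.12668080e-01,  9.93632103e-01, -1.05058403e-03, -2.10969356e-04]), 'contact_force': array([0.79829204, 0.10487376, 0.41833327]), 'moment': array([-0.05761145, -0.03826663,  0.0181677 ]), 'finger_gap': 0.0854159152469366}
top [0.47861158 0.03001616 0.87486741] [ 0.12154764  0.01789238 -0.99246639] -0.0875850387735383
nest 0.96 [284. 128. 367. 211.] [0.707 0.035 0.012]
nest 0.77 [334. 242. 426. 334.] [ 0.501 -0.054  0.012]
housing_center 0.98 [366. 273. 397. 306.] [ 0.498 -0.056  0.024]
spacer_mid 0.76 [469. 316. 501. 345.] [ 0.428 -0.23   0.01 ]
cap_mid 0.76 [214. 317. 242. 345.] [0.432 0.201 0.012]
cap_mid 0.76 [150. 296. 183. 327.] [0.465 0.308 0.012]
cap_mid 0.69 [211. 260. 239. 289.] [0.527 0.208 0.012]
side [ 0.23058852 -0.47770126  0.59465357] [ 0.38909413  0.65178733 -0.65128182] -0.13732869961556068
nest 0.87 [354. 200. 445. 269.] [0.709 0.038 0.012]
housing_center 0.93 [317. 295. 348. 324.] [ 0.501 -0.056  0.024]
spacer_mid 0.92 [342. 404. 379. 446.] [ 0.429 -0.232  0.01 ]
cap_mid 0.97 [204. 191. 233. 220.] [0.465 0.308 0.012]
cap_mid 0.75 [214. 228. 239. 255.] [0.434 0.197 0.012]
cap_mid 0.71 [251. 208. 279. 232.] [0.522 0.213 0.012]
```

View pics/top0.png

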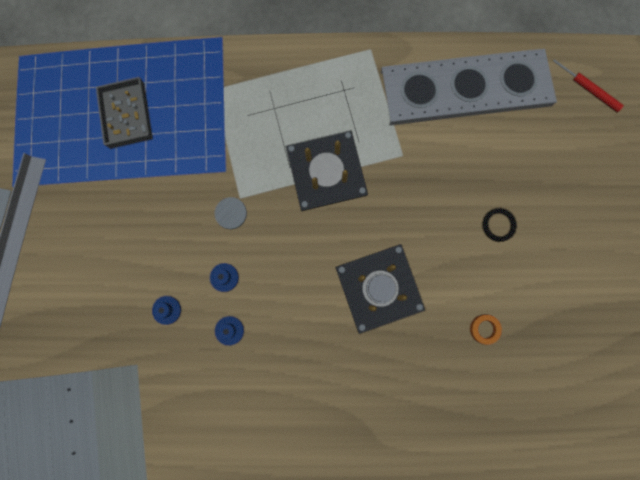

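View pics/side0.png

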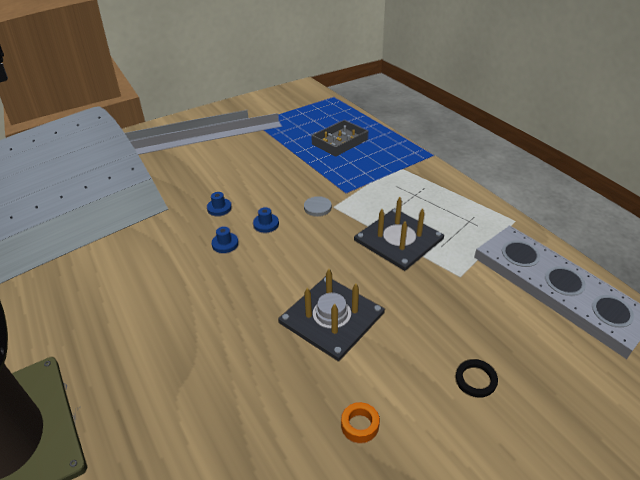

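The top view shows the following:
- **Nests:** at px (380,288), which holds the housing and is farthest right, and a look-alike at (327,170).
- **Caps:** at (229,331), about 0.476 m from the base, (167,310) at 0.558 m and (224,278) at 0.567 m.
- **Rings:** orange at (486,329), with the black rubber one at (499,224) as decoy. The steel disc at (231,213) is the other decoy.

My choices are nest (380,288), cap (229,331) and ring (486,329). Next I refine their positions and the nest yaw, and check in a crop.

```bash
cat >> h.py <<'E'
def blob(d,lo,hi,box):
    hsv=cv2.cvtColor(d['image'],cv2.COLOR_RGB2HSV)
    m=cv2.inRange(hsv,np.array(lo),np.array(hi)); k=np.zeros_like(m); x0,y0,x1,y1=[max(0,int(v)) for v in box]; k[y0:y1,x0:x1]=m[y0:y1,x0:x1]
    c=max(cv2.findContours(k,cv2.RETR_EXTERNAL,cv2.CHAIN_APPROX_NONE)[0],key=cv2.contourArea)
    return c
OR=((5,120,80),(20,255,255)); BL=((105,120,40),(125,255,255))
def cad(d):
    o=get_obs(); T=R.from_quat(o['orientation']).as_matrix()
    return o['ee_pos'],T,np.degrees(np.arctan2(T[1,1],T[0,1]))
def fitsil(d,c,shapes,x0):
    "fit xy of rotational solid [(r,z)...] so the silhouette hull matches contour centre/extent"
    from scipy.optimize import least_squares
    a=np.linspace(0,2*np.pi,73)
    h=lambda p:np.concatenate([px(d,np.c_[p[0]+r*np.cos(a),p[1]+r*np.sin(a),0*a+z]) for r,z in shapes])
    c=c[:,0].astype(float)
    ex=lambda q:np.r_[q.min(0),q.max(0)]
    s=least_squares(lambda p:ex(h(p))-ex(c),x0,x_scale=.01)
    return s.x,s.fun
E
python3 - <<'E'
from h import *
a=cam('top'); b=cam('side')
for d,bs,bc in ((a,(460,300,515,360),(205,305,250,352)),(b,(330,390,390,455),(205,222,245,262))):
    print(d['n'],'spacer',*fitsil(d,blob(d,*OR,bs),[(.025,0),(.025,.02)],(.428,-.23)))
    print(d['n'],'cap',*fitsil(d,blob(d,*BL,bc),[(.025,0),(.025,.01),(.013,.034)],(.432,.2)))
S=[(341,269),(400,250),(419,309),(363,326)]
P=np.array([at(a,*s,.012)[:2] for s in S]); print(P.round(4),P.mean(0))
for i in range(4):
    e=P[(i+1)%4]-P[i]; print(np.degrees(np.arctan2(e[1],e[0]))%90,np.linalg.norm(e))
x=np.vstack([cv2.resize(a['image'][235:340,325:435],(600,573))])
y=cv2.resize(a['image'][250:355,140:250],(0,0),fx=3,fy=3)
im=np.zeros((573,800,3),np.uint8); im[:,:470]=cv2.resize(x,(470,573)); im[:315,470:]=y[:,:330]
cv2.imwrite('pics/crop.png',im[:,:,::-1])
E
```

```text
top spacer [ 0.43139138 -0.23053849] [-1.001798   -0.33975708  0.98863144  0.32311662]
top cap [0.43260968 0.2010479 ] [-2.19616723 -1.58060415  2.19853022  1.5358656 ]
side spacer [ 0.43078451 -0.22796264] [-0.5794647  -0.71989718  0.56684332  0.62961893]
side cap [0.43215787 0.20502519] [-1.38227075 -1.42408966  1.38033806  1.23590059]
[[ 0.5345  0.0105]
 [ 0.5657 -0.09  ]
 [ 0.466  -0.1193]
 [ 0.4389 -0.025 ]] [ 0.50130466 -0.05593068]
17.22527988683173 0.10524538409772947
16.352703884285262 0.10386773202376663
16.038104410641097 0.09812440417134978
20.35094706923655 0.10197438587701355
```

View pics/crop.png

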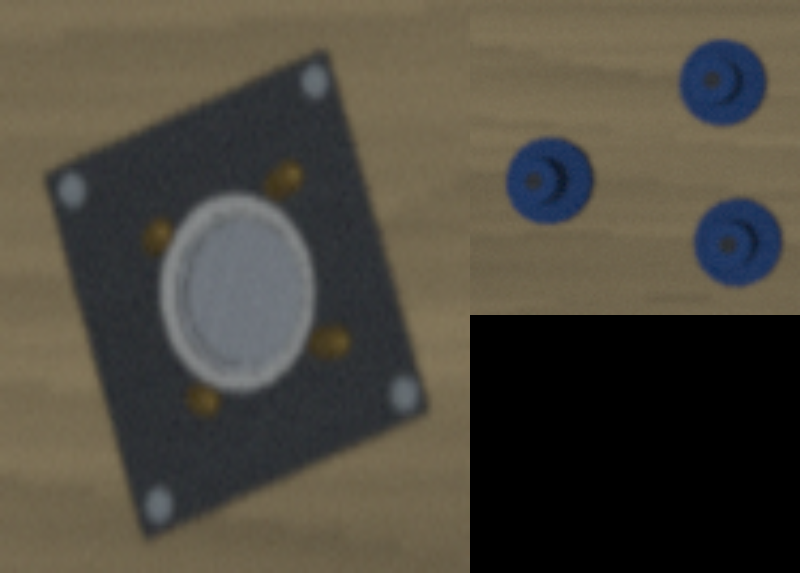

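The crop confirms the choices. The nest has its housing in the pocket and a yaw of about 17°. Of the three caps, the lower right one (top px (229,331)) is nearest the base. I rotate the jaws onto the nest axis, then travel over the nest.

Emit:
{"method": "apply_moves", "body": {"linear": [[0,0,0],[0,0,0],[0,0,0],[0,0,0],[0,0,0],[0,0,0],[0,0,0],[0,0,0]], "dr": [[0,0,7.5],[0,0,7.5],[0,0,7.5],[0,0,7.5],[0,0,7.5],[0,0,7.5],[0,0,7.5],[0,0,7.5]], "claw": [85,85,85,85,85,85,85,85]}}

```text
time_s: 1.6
ee_pos: [0.1456, 0.6335, 0.2394]
orientation: [0.596, 0.803, 0.0, -0.0]
contact_force: [-0.4, -0.3, -0.5]
finger_gap: 0.0849
```

Emit:
{"method": "apply_moves", "body": {"linear": [[-47,7.4,0],[-47,7.4,0],[-47,7.4,0],[-47,7.4,0],[-47,7.4,0],[-47,7.4,0],[-47,7.4,0],[-47,7.4,0]], "dr": [[0,0,0],[0,0,0],[0,0,0],[0,0,0],[0,0,0],[0,0,0],[0,0,0],[0,0,0]], "claw": [85,85,85,85,85,85,85,85]}}

```text
time_s: 2.6
ee_pos: [0.3129, 0.2901, 0.2397]
orientation: [0.594, 0.804, 0.0, 0.0]
contact_force: [1.0, 0.9, 0.1]
finger_gap: 0.085
```

Emit:
{"method": "apply_moves", "body": {"linear": [[-47,7.4,0],[-47,7.4,0],[-47,7.4,0],[-47,7.4,0],[-47,7.4,0],[-47,7.4,0],[-47,7.4,0],[-47,7.4,0]], "dr": [[0,0,0],[0,0,0],[0,0,0],[0,0,0],[0,0,0],[0,0,0],[0,0,0],[0,0,0]], "claw": [85,85,85,85,85,85,85,85]}}

```text
time_s: 3.6
ee_pos: [0.4799, -0.0523, 0.2397]
orientation: [0.595, 0.804, 0.0, 0.0]
contact_force: [0.4, 0.2, -0.1]
finger_gap: 0.0849
```

```bash
cat >> h.py <<'E'
def go(t):
    o=get_obs(); T=R.from_quat(o['orientation'])
    print('t',o['time_s'],'tcp',o['ee_pos'].round(4),'yaw_y',round(float(cad(0)[2]),2),'tilt',T.as_matrix()[:,2].round(3),'gap',round(o['finger_gap'],4),'F',np.round(o['contact_force'],1))
    if t is not None: print('tool mm',(T.inv().apply(np.array(t)-o['ee_pos'])*1000).round(1))
E
python3 - <<'E'
from h import *
go((.431,-.229,.11))
w=cam('wrist'); save(w,'w1.png'); print(ray(w,320,240)); print(px(w,[(.5013,-.0559,.036)]))
print(search_frame('wrist','nest'),search_frame('wrist','housing_center'))
E
```

```text
t 3.6 tcp [ 0.4799 -0.0523  0.2397] yaw_y 17.04 tilt [ 0.001 -0.    -1.   ] gap 0.0849 F [ 0.4  0.2 -0.1]
tool mm [-154.6  -98.7  129.6]
(array([0.45935757, 0.01534763, 0.37339434]), array([ 0.09581166, -0.27373446, -0.95718602]))
[[334.65523472 220.02693427]]
[{'extent': [470.6, 131.2, 617.6, 248.0], 'conf': 0.86}, {'extent': [278.7, 155.9, 389.7, 265.0], 'conf': 0.62}] [{'extent': [312.4, 190.6, 357.9, 239.3], 'conf': 0.76}]
```

View pics/w1.png

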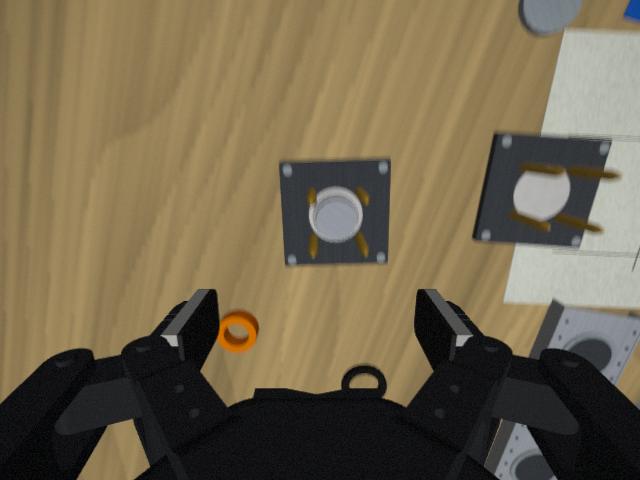

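The wrist view shows the nest at (335,212), its screws at (287,170), (383,167), (381,257) and (292,260), and the orange ring at (238,331). I cross-check both with the wrist calibration.

```bash
python3 - <<'E'
from h import *
w=cam('wrist')
S=[(287,170),(383,167),(381,257),(292,260)]
P=np.array([at(w,*s,.012)[:2] for s in S]); print(P.mean(0))
for i in range(4):
    e=P[(i+1)%4]-P[i]; print(np.degrees(np.arctan2(e[1],e[0]))%90,np.linalg.norm(e))
print(fitsil(w,blob(w,*OR,(210,300,270,360)),[(.025,0),(.025,.02)],(.431,-.229)))
E
```

```text
[ 0.50322824 -0.05541307]
18.614557595807646 0.10247097624298686
18.743327437228828 0.1017690209749652
18.930604599677423 0.10256164889071465
18.69272287021826 0.10233459260725708
(array([ 0.43270393, -0.22790435]), array([-1.11786504, -0.81050206,  1.17701133,  0.87955767]))
```

Emit:
{"method": "apply_moves", "body": {"linear": [[-20,-13,10],[-20,-13,10],[-20,-13,10],[-20,-13,10],[-20,-13,10],[-20,-13,10],[-20,-12,20],[-15,-9,20]], "dr": [[0,0,0],[0,0,0],[0,0,0],[0,0,0],[0,0,0],[0,0,0],[0,0,0],[0,0,0]], "claw": [85,85,85,85,85,85,85,85]}}

```text
time_s: 4.8
ee_pos: [0.4302, -0.2275, 0.1392]
orientation: [0.594, 0.805, 0.0, 0.0]
contact_force: [1.2, -1.2, -0.2]
finger_gap: 0.0852
```

```bash
python3 - <<'E'
from h import *
go((.431,-.229,.012))
w=cam('wrist'); save(w,'w2.png'); c=blob(w,*OR,(0,0,640,480)); print(c[:,0].min(0),c[:,0].max(0))
print(fitsil(w,c,[(.025,0),(.025,.02)],(.431,-.229)))
E
```

```text
t 4.8 tcp [ 0.4302 -0.2275  0.1392] yaw_y 17.14 tilt [ 0.001 -0.    -1.   ] gap 0.0852 F [ 1.2 -1.2 -0.2]
tool mm [ -1.6   0.2 127.2]
[286 200] [348 263]
(array([ 0.43139109, -0.22863454]), array([-0.61469212, -1.08386039,  0.61472525,  1.15972609]))
```

Spacer confirmed at (0.4314, -0.2286). The nest yaw is 18.7°. I trim the yaw, descend and grip.

Emit:
{"method": "apply_moves", "body": {"linear": [[-1,1,20],[0,0,20],[0,0,20],[0,0,20],[0,0,20],[0,0,15],[0,0,8],[0,0,4]], "dr": [[0,0,-1.6],[0,0,0],[0,0,0],[0,0,0],[0,0,0],[0,0,0],[0,0,0],[0,0,0]], "claw": [85,85,85,85,85,85,85,85]}}

```text
time_s: 5.85
ee_pos: [0.4317, -0.2283, 0.0123]
orientation: [0.583, 0.813, 0.0, 0.0]
contact_force: [-0.6, 0.1, -0.4]
finger_gap: 0.0851
```

Emit:
{"method": "apply_moves", "body": {"linear": [[0,0,0],[0,0,0],[0,0,0],[0,0,0],[0,0,0],[0,0,0],[0,0,0],[0,0,0]], "dr": [[0,0,0],[0,0,0],[0,0,0],[0,0,0],[0,0,0],[0,0,0],[0,0,0],[0,0,0]], "claw": [65,55,45,40,40,40,40,40]}}

```text
time_s: 6.85
ee_pos: [0.4321, -0.2291, 0.0137]
orientation: [0.583, 0.812, -0.0, 0.001]
contact_force: [-1.5, 1.9, 5.4]
finger_gap: 0.0478
```

Emit:
{"method": "apply_moves", "body": {"linear": [[0,0,-5],[0,0,-15],[0,0,-25],[0,0,-25],[0,0,-20],[0,0,-20],[0,0,0],[0,0,0]], "dr": [[0,0,0],[0,0,0],[0,0,0],[0,0,0],[0,0,0],[0,0,0],[0,0,0],[0,0,0]], "claw": [40,40,40,40,40,40,40,40]}}

```text
time_s: 7.85
ee_pos: [0.4311, -0.2284, 0.122]
orientation: [0.583, 0.812, -0.0, -0.0]
contact_force: [-0.7, 0.9, -0.6]
finger_gap: 0.0475
```

```bash
python3 - <<'E'
from h import *
go((.502,-.0555,.12))
w=cam('wrist'); b=cam('side')
c=blob(b,*OR,(250,250,500,480)); p=c[:,0]; print(p.min(0),p.max(0))
print(fitsil(b,c,[(.025,.11),(.025,.13)],(.431,-.229)))
x,y=p.min(0); im=np.zeros((480,960,3),np.uint8); im[:,:640]=w['image']; im[:320,640:]=cv2.resize(b['image'][y-30:y+70,x-30:x+70],(320,320))
cv2.imwrite('pics/g1.png',cv2.resize(im,(800,400))[:,:,::-1])
E
```

```text
t 7.85 tcp [ 0.4311 -0.2284  0.122 ] yaw_y 18.66 tilt [-0.  0. -1.] gap 0.0475 F [-0.7  0.9 -0.6]
tool mm [141.1 122.4   2. ]
[355 354] [384 398]
(array([ 0.43585113, -0.23280642]), array([-8.08549262, -1.98322677,  7.87490208,  1.20448715]))
```

View pics/g1.png

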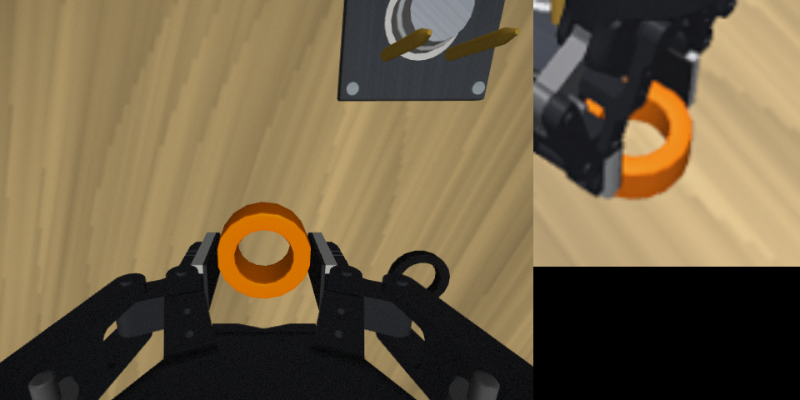

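The ring is held between the pads. The wrist view (left) shows it at about (264,250), and the side view suggests it may be tilted, so I fit its pose including pitch about the pad axis.

```bash
cat > fit.py <<'E'
from h import *
from scipy.optimize import least_squares
def ringpose():
    o=get_obs(); T=R.from_quat(o['orientation']).as_matrix(); w=cam('wrist')
    hsv=cv2.cvtColor(w['image'],cv2.COLOR_RGB2HSV); m=cv2.inRange(hsv,*map(np.array,OR))
    cs,hi=cv2.findContours(m,cv2.RETR_CCOMP,cv2.CHAIN_APPROX_NONE)
    i=max(range(len(cs)),key=lambda i:cv2.contourArea(cs[i])); j=max((k for k in range(len(cs)) if hi[0][k][3]==i),key=lambda k:cv2.contourArea(cs[k]))
    out=cv2.convexHull(cs[i])[:,0]; inn=cs[j][:,0].astype(float)
    print('outer',out.min(0),out.max(0),'hole',inn.min(0),inn.max(0))
    a=np.linspace(0,2*np.pi,90,endpoint=False)
    def circ(p,r,z):
        q=np.c_[r*np.cos(a),r*np.sin(a),0*a+z]
        q=R.from_rotvec([0,p[3],0]).apply(q)+p[:3]   # tool frame, pitch about tool y
        return px(w,o['ee_pos']+q@T.T)
    def res(p):
        h=cv2.convexHull(np.r_[circ(p,.025,-.01),circ(p,.025,.01)].astype(np.float32))
        r=[cv2.pointPolygonTest(h,tuple(map(float,c)),True) for c in out]
        # hole = intersection of two rim discs
        k=[min(cv2.pointPolygonTest(circ(p,.015,s).astype(np.float32),tuple(map(float,c)),True) for s in(-.01,.01)) for c in inn[::3]]
        return np.r_[r,k]
    best=min((least_squares(res,[0,0,.0,t],x_scale=[.01,.01,.01,.1],diff_step=1e-3,loss='soft_l1') for t in(-.3,0,.3)),key=lambda s:s.cost)
    print('tool-frame mm',(best.x[:3]*1000).round(1),'pitch deg',np.degrees(best.x[3]).round(1),'rms',np.sqrt(np.mean(res(best.x)**2)).round(2))
if __name__=='__main__': ringpose()
E
python3 fit.py
```

```text
outer [260 242] [372 358] hole [286. 276.] [347. 319.]
tool-frame mm [-0.8  0.2  7.7] pitch deg -3.2 rms 0.65
```

Emit:
{"method": "apply_moves", "body": {"linear": [[10,8,-5],[18,16,-5],[22,19,0],[24,21,0],[24,21,0],[22,19,0],[14,12,0],[8,6.5,0]], "dr": [[0,0,0],[0,0,0],[0,0,0],[0,0,0],[0,0,0],[0,0,0],[0,0,0],[0,0,0]], "claw": [40,40,40,40,40,40,40,40]}}

```text
time_s: 9.0
ee_pos: [0.5023, -0.0538, 0.1323]
orientation: [0.583, 0.813, -0.0, -0.0]
contact_force: [-0.9, -0.1, -1.0]
finger_gap: 0.0473
```

```bash
python3 - <<'E'
from fit import *
ringpose()
go((.5025,-.0555,.13))
w=cam('wrist'); save(w,'w3.png')
th=np.radians(18.7); Rz=np.array([[np.cos(th),-np.sin(th)],[np.sin(th),np.cos(th)]])
for z in(.012,.062): print(px(w,[np.r_[np.array([.5025,-.0555])+Rz@np.array(s)*.0255,z] for s in((1,1),(1,-1),(-1,-1),(-1,1))]).round())
E
```

```text
outer [260 243] [372 358] hole [285. 275.] [348. 319.]
tool-frame mm [-0.9  0.2  8. ] pitch deg -3.5 rms 0.66
t 9.05 tcp [ 0.5025 -0.0534  0.1323] yaw_y 18.72 tilt [-0.     0.001 -1.   ] gap 0.0478 F [ 0.3  1.  -0.7]
tool mm [-2.  -0.7  2.3]
[[348. 203.]
 [347. 265.]
 [284. 265.]
 [282. 203.]]
[[356. 218.]
 [353. 292.]
 [277. 292.]
 [274. 218.]]
```

View pics/w3.png

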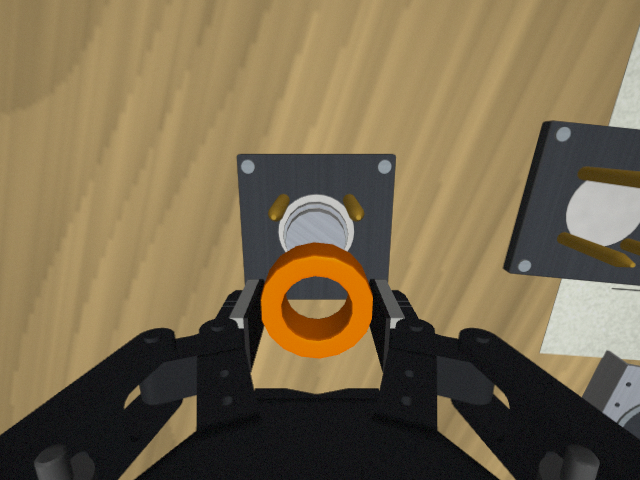

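The nest is at about (316,227), with the rear posts' bases near (285,197) and (349,197) and screws at (248,166) and (384,166). The ring is centred on the approach at (317,300). I check the nest centre from the screws.

```bash
python3 - <<'E'
from h import *
w=cam('wrist')
p,q=[at(w,*s,.012)[:2] for s in((248,166),(384,166))]
e=(q-p); print(np.linalg.norm(e),np.degrees(np.arctan2(*e[::-1])))
n=np.array([e[1],-e[0]])/np.linalg.norm(e); m=(p+q)/2; print(m+n*.051,m-n*.051)
c=at(w,316.5,224,.012); print(c)
E
```

```text
0.10190957111467093 18.722542348715447
[ 0.50185278 -0.05354409] [0.46911225 0.04305848]
[ 0.5002145  -0.04752359  0.012     ]
```

Emit:
{"method": "apply_moves", "body": {"linear": [[-0.3,-0.9,10],[0,0,10],[0,0,10],[0,0,8],[0,0,6],[0,0,5],[0,0,4],[0,0,4]], "dr": [[0,0,0],[0,0,0],[0,0,0],[0,0,0],[0,0,0],[0,0,0],[0,0,0],[0,0,0]], "claw": [40,40,40,40,40,40,40,40]}}

```text
time_s: 10.15
ee_pos: [0.5015, -0.0554, 0.0753]
orientation: [0.583, 0.812, 0.0, 0.0]
contact_force: [0.1, 0.2, -0.4]
finger_gap: 0.0474
```

Emit:
{"method": "apply_moves", "body": {"linear": [[0,0,4],[0,0,4],[0,0,4],[0,0,2],[0,0,1],[0,0,0]], "dr": [[0,0,0],[0,0,0],[0,0,0],[0,0,0],[0,0,0],[0,0,0]], "claw": [40,40,40,40,40,40]}}

```text
time_s: 10.9
ee_pos: [0.5014, -0.0554, 0.0603]
orientation: [0.583, 0.812, -0.0, 0.0]
contact_force: [0.3, 0.9, -0.5]
finger_gap: 0.0478
```

Emit:
{"method": "apply_moves", "body": {"linear": [[0,0,2],[0,0,1],[0,0,1],[0,0,1],[0,0,0]], "dr": [[0,0,0],[0,0,0],[0,0,0],[0,0,0],[0,0,0]], "claw": [40,40,40,40,40]}}

```text
time_s: 11.52
ee_pos: [0.5012, -0.0554, 0.0552]
orientation: [0.583, 0.812, -0.0, -0.0]
contact_force: [-0.1, 0.7, -0.8]
finger_gap: 0.0474
```

Emit:
{"method": "apply_moves", "body": {"linear": [[0,0,1],[0,0,1],[0,0,0]], "dr": [[0,0,0],[0,0,0],[0,0,0]], "claw": [40,40,40]}}

```text
time_s: 11.9
ee_pos: [0.5012, -0.0554, 0.0532]
orientation: [0.583, 0.812, -0.0, -0.0]
contact_force: [-0.0, 0.2, -1.3]
finger_gap: 0.0477
```

Emit:
{"method": "apply_moves", "body": {"linear": [[0,0,1],[0,0,1],[0,0,0]], "dr": [[0,0,0],[0,0,0],[0,0,0]], "claw": [40,40,40]}}

```text
time_s: 12.28
ee_pos: [0.5012, -0.0554, 0.0512]
orientation: [0.583, 0.812, -0.0, -0.0]
contact_force: [0.1, 0.2, -1.3]
finger_gap: 0.0477
```

Emit:
{"method": "apply_moves", "body": {"linear": [[0,0,1],[0,0,0]], "dr": [[0,0,0],[0,0,0]], "claw": [40,40]}}

```text
time_s: 12.52
ee_pos: [0.5013, -0.0554, 0.0502]
orientation: [0.583, 0.812, -0.0, -0.0]
contact_force: [0.4, -0.3, -0.3]
finger_gap: 0.0477
```

Emit:
{"method": "apply_moves", "body": {"linear": [[0,0,1],[0,0,0]], "dr": [[0,0,0],[0,0,0]], "claw": [40,40]}}

```text
time_s: 12.78
ee_pos: [0.5015, -0.0554, 0.0497]
orientation: [0.583, 0.812, -0.0, 0.0]
contact_force: [-1.9, 0.8, 3.4]
finger_gap: 0.0476
```

Emit:
{"method": "apply_moves", "body": {"linear": [[0,0,1],[0,0,0]], "dr": [[0,0,0],[0,0,0]], "claw": [40,40]}}

```text
time_s: 13.02
ee_pos: [0.5015, -0.0554, 0.0496]
orientation: [0.583, 0.812, -0.0, -0.0]
contact_force: [-5.0, 0.8, 10.2]
finger_gap: 0.0474
```

Contact comes at TCP z = 49.7 mm, which is the height I expected. I relieve the press and open.

Emit:
{"method": "apply_moves", "body": {"linear": [[0,0,-1],[0,0,0],[0,0,0],[0,0,0],[0,0,0],[0,0,0],[0,0,0]], "dr": [[0,0,0],[0,0,0],[0,0,0],[0,0,0],[0,0,0],[0,0,0],[0,0,0]], "claw": [40,48,52,56,62,68,72]}}

```text
time_s: 13.9
ee_pos: [0.5013, -0.0554, 0.0493]
orientation: [0.583, 0.812, -0.0, -0.0]
contact_force: [-0.3, -0.3, -0.3]
finger_gap: 0.072
```

Emit:
{"method": "apply_moves", "body": {"linear": [[0,0,-5],[0,0,-10],[0,0,-15],[0,0,-20],[0,0,-25],[0,0,-25],[0,0,-20],[0,0,0]], "dr": [[0,0,0],[0,0,0],[0,0,0],[0,0,0],[0,0,0],[0,0,0],[0,0,0],[0,0,0]], "claw": [72,72,72,72,72,72,72,72]}}

```text
time_s: 14.9
ee_pos: [0.5029, -0.0557, 0.1725]
orientation: [0.583, 0.812, 0.001, 0.003]
contact_force: [-0.0, -0.0, 0.2]
finger_gap: 0.0724
```

```bash
python3 - <<'E'
from h import *
go((.4325,.2035,.16))
b=cam('side'); a=cam('top'); w=cam('wrist')
for d,bx in((b,(290,240,370,340)),(a,(340,250,420,320))):
    try:
        c=blob(d,*OR,bx); print(d['n'],fitsil(d,c,[(.025,.036),(.025,.056)],(.502,-.055)))
    except Exception as e: print(e)
im=np.zeros((480,960,3),np.uint8); im[:,:640]=w['image']; im[:320,640:]=cv2.resize(b['image'][250:350,280:380],(320,320))
cv2.imwrite('pics/p1.png',cv2.resize(im,(800,400))[:,:,::-1])
E
```

```text
t 14.9 tcp [ 0.5029 -0.0557  0.1725] yaw_y 18.66 tilt [ 0.006 -0.001 -1.   ] gap 0.0724 F [-0.  -0.   0.2]
tool mm [268.2  16.2  11.8]
side (array([ 0.49123386, -0.06968031]), array([-1.04355703,  8.14320815,  1.05031494, -7.46157075]))
max() iterable argument is empty
```

View pics/p1.png

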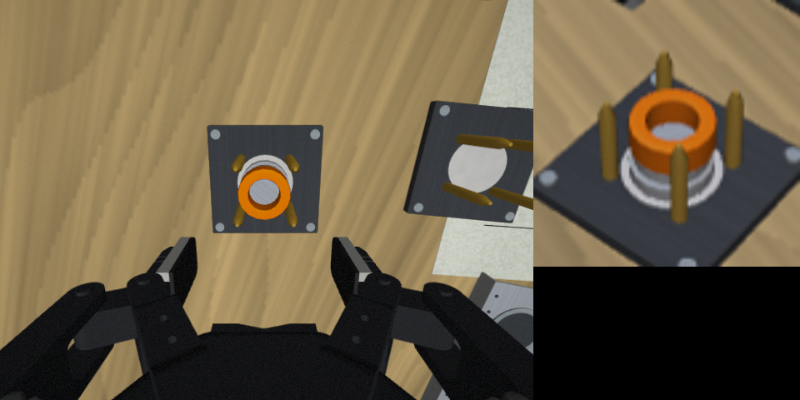

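The spacer lies flat on the housing between the posts (wrist view (264,192), side crop (672,130)). Next, the cap.

Emit:
{"method": "apply_moves", "body": {"linear": [[20,1.5,0],[38,2.5,0],[45,2.5,0],[45,2.5,0],[45,2.5,0],[40,2.5,0],[25,1.5,10],[10,0.5,15]], "dr": [[0,0,0],[0,0,0],[0,0,0],[0,0,0],[0,0,0],[0,0,0],[0,0,0],[0,0,0]], "claw": [70,65,60,60,60,60,60,60]}}

```text
time_s: 16.05
ee_pos: [0.4296, 0.2053, 0.1435]
orientation: [0.582, 0.813, -0.0, -0.0]
contact_force: [-0.2, 0.2, 0.0]
finger_gap: 0.0599
```

```bash
python3 - <<'E'
from h import *
w=cam('wrist'); save(w,'c1.png')
u,v=px(w,[(.4325,.2035,.012)])[0]; print(u,v)
c=blob(w,*BL,(u-70,v-70,u+70,v+70)); print(c[:,0].min(0),c[:,0].max(0))
s,f=fitsil(w,c,[(.025,0),(.025,.01),(.013,.034)],(.4325,.2035)); print(s,f)
go((*s,.09))
E
```

```text
318.80066168705594 231.96459380134806
[290 201] [348 257]
[0.43252705 0.20392535] [-1.01367262 -1.93518179  1.01210337  2.12331621]
t 16.1 tcp [0.4281 0.2048 0.1407] yaw_y 18.79 tilt [-0.005 -0.001 -1.   ] gap 0.0602 F [-0.3 -0.3 -0.5]
tool mm [-2.3  4.2 50.7]
```

View pics/c1.png

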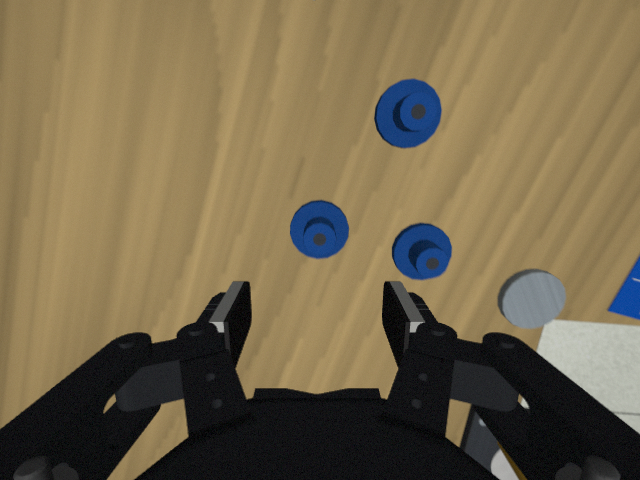

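The chosen cap is at (319,230); its look-alikes are at (409,112) and (422,251). I descend partway and re-measure.

Emit:
{"method": "apply_moves", "body": {"linear": [[-2.4,3,15],[0,0,20],[0,0,15],[0,0,5],[0,0,0]], "dr": [[0,0,0],[0,0,0],[0,0,0],[0,0,0],[0,0,0]], "claw": [60,60,60,60,60]}}

```text
time_s: 16.73
ee_pos: [0.4344, 0.202, 0.0891]
orientation: [0.583, 0.812, -0.0, -0.0]
contact_force: [0.1, 1.0, 0.4]
finger_gap: 0.06
```

```bash
python3 - <<'E'
from h import *
w=cam('wrist')
u,v=px(w,[(.4325,.2035,.012)])[0]
c=blob(w,*BL,(u-80,v-80,u+80,v+80)); print(c[:,0].min(0),c[:,0].max(0))
s,f=fitsil(w,c,[(.025,0),(.025,.01),(.013,.034)],(.4325,.2035)); print(s,f)
go((*s,.026))
E
```

```text
[279 208] [350 279]
[0.43272676 0.20344207] [-1.71071504 -1.31441793  1.71201741  1.54499702]
t 16.775 tcp [0.4348 0.2022 0.0896] yaw_y 18.64 tilt [ 0.001  0.    -1.   ] gap 0.0597 F [0.3 0.4 1.1]
tool mm [ 1.8 -1.6 63.6]
```

Emit:
{"method": "apply_moves", "body": {"linear": [[1.8,-1.5,15],[0,0,20],[0,0,15],[0,0,8],[0,0,4],[0,0,0]], "dr": [[0,0,0],[0,0,0],[0,0,0],[0,0,0],[0,0,0],[0,0,0]], "claw": [60,60,60,60,60,60]}}

```text
time_s: 17.52
ee_pos: [0.4325, 0.2036, 0.0274]
orientation: [0.583, 0.812, 0.0, 0.0]
contact_force: [-0.2, 0.8, -0.7]
finger_gap: 0.0599
```

Emit:
{"method": "apply_moves", "body": {"linear": [[0,0,0],[0,0,0],[0,0,0],[0,0,0],[0,0,0],[0,0,0],[0,0,0],[0,0,0]], "dr": [[0,0,0],[0,0,0],[0,0,0],[0,0,0],[0,0,0],[0,0,0],[0,0,0],[0,0,0]], "claw": [50,40,30,20,15,15,15,15]}}

```text
time_s: 18.52
ee_pos: [0.4327, 0.2037, 0.0279]
orientation: [0.583, 0.812, 0.0, 0.0]
contact_force: [-1.6, -0.5, 5.2]
finger_gap: 0.0236
```

Emit:
{"method": "apply_moves", "body": {"linear": [[0,0,-5],[0,0,-15],[0,0,-25],[0,0,-30],[0,0,-30],[0,0,-20],[0,0,-5],[0,0,0]], "dr": [[0,0,0],[0,0,0],[0,0,0],[0,0,0],[0,0,0],[0,0,0],[0,0,0],[0,0,0]], "claw": [15,15,15,15,15,15,15,15]}}

```text
time_s: 19.52
ee_pos: [0.4322, 0.2035, 0.1573]
orientation: [0.583, 0.812, 0.0, 0.0]
contact_force: [-1.0, 0.1, -0.6]
finger_gap: 0.0236
```

```bash
python3 - <<'E'
from h import *
go((.502,-.0555,.15))
b=cam('side'); w=cam('wrist'); o=get_obs()
u,v=px(w,[o['ee_pos']+[0,0,-.02]])[0]; c=blob(w,*BL,(u-90,v-90,u+90,v+90))
z=o['ee_pos'][2]-.0275
print(c[:,0].min(0),c[:,0].max(0),fitsil(w,c,[(.025,z),(.025,z+.01)],o['ee_pos'][:2]),o['ee_pos'])
u,v=px(b,[o['ee_pos']])[0].astype(int)
im=np.zeros((480,960,3),np.uint8); im[:,:640]=w['image']; im[:320,640:]=cv2.resize(b['image'][v-50:v+50,u-50:u+50],(320,320))
cv2.imwrite('pics/g2.png',cv2.resize(im,(800,400))[:,:,::-1])
E
```

```text
t 19.525 tcp [0.4322 0.2035 0.1573] yaw_y 18.66 tilt [ 0.  0. -1.] gap 0.0236 F [-1.   0.1 -0.6]
tool mm [-267.7  -16.7    7.3]
[268 236] [365 336] (array([0.43258428, 0.20183795]), array([-1.71716986,  1.06706403,  1.71895483, -1.02355152])) [0.43161593 0.20327635 0.15615702]
```

View pics/g2.png

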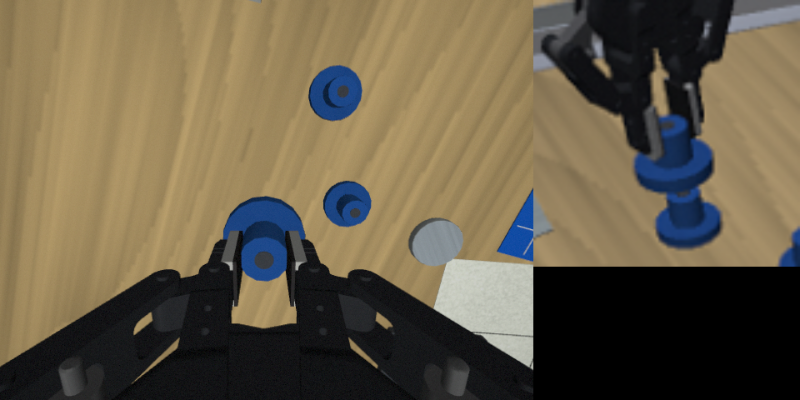

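The cap hangs level, gripped by the hub, at (264,240) in the wrist view; the other caps are untouched. I move over the nest.

Emit:
{"method": "apply_moves", "body": {"linear": [[-14,-1,0],[-28,-2,0],[-42,-3,0],[-50,-3,0],[-48,-3,0],[-40,-2,0],[-28,-2,0],[-17.5,-1,0]], "dr": [[0,0,0],[0,0,0],[0,0,0],[0,0,0],[0,0,0],[0,0,0],[0,0,0],[0,0,0]], "claw": [15,15,15,15,15,15,15,15]}}

```text
time_s: 20.62
ee_pos: [0.5015, -0.0572, 0.1566]
orientation: [0.584, 0.812, -0.0, -0.001]
contact_force: [0.1, -0.5, -1.7]
finger_gap: 0.0237
```

Emit:
{"method": "apply_moves", "body": {"linear": [[0,0,0],[0,0,0],[0,0,0]], "dr": [[0,0,0],[0,0,0],[0,0,0]], "claw": [15,15,15]}}

```text
time_s: 21.0
ee_pos: [0.5016, -0.0544, 0.1572]
orientation: [0.583, 0.813, 0.0, -0.0]
contact_force: [-0.8, 0.7, -0.4]
finger_gap: 0.0237
```

```bash
python3 - <<'E'
from h import *
go((.5015,-.0555,.11))
w=cam('wrist'); b=cam('side'); a=cam('top'); o=get_obs(); z=o['ee_pos'][2]-.0275
u,v=px(w,[o['ee_pos']])[0]; c=blob(w,*BL,(u-90,v-90,u+90,v+90))
print(fitsil(w,c,[(.025,z),(.025,z+.01)],o['ee_pos'][:2]))
im=np.zeros((480,960,3),np.uint8); im[:,:640]=w['image']; im[:320,640:]=cv2.resize(b['image'][230:350,270:390],(320,320))
cv2.imwrite('pics/g3.png',cv2.resize(im,(800,400))[:,:,::-1])
E
```

```text
t 21.0 tcp [ 0.5016 -0.0544  0.1572] yaw_y 18.74 tilt [-0.  0. -1.] gap 0.0237 F [-0.8  0.7 -0.4]
tool mm [-1.  -0.4 47.2]
(array([ 0.50256214, -0.05561298]), array([-1.40014405,  0.88315983,  1.40238728, -0.84901968]))
```

View pics/g3.png

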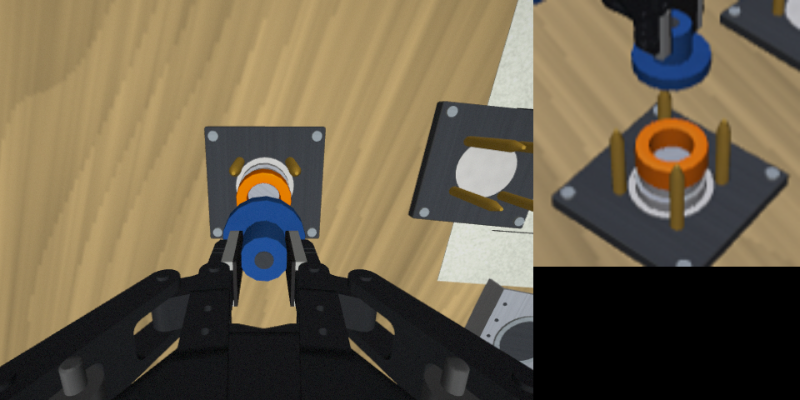

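Emit:
{"method": "apply_moves", "body": {"linear": [[-0.8,0,12],[0,0,14],[0,0,12],[0,0,8],[0,0,6],[0,0,5],[0,0,4],[0,0,3]], "dr": [[0,0,0],[0,0,0],[0,0,0],[0,0,0],[0,0,0],[0,0,0],[0,0,0],[0,0,0]], "claw": [15,15,15,15,15,15,15,15]}}

```text
time_s: 22.15
ee_pos: [0.5023, -0.0561, 0.0933]
orientation: [0.583, 0.812, 0.0, 0.0]
contact_force: [0.0, -0.1, -1.9]
finger_gap: 0.0234
```

Emit:
{"method": "apply_moves", "body": {"linear": [[0,0,3],[0,0,2],[0,0,2],[0,0,0]], "dr": [[0,0,0],[0,0,0],[0,0,0],[0,0,0]], "claw": [15,15,15,15]}}

```text
time_s: 22.65
ee_pos: [0.502, -0.0561, 0.0862]
orientation: [0.583, 0.812, -0.0, -0.0]
contact_force: [0.7, -0.5, -0.7]
finger_gap: 0.0236
```

Emit:
{"method": "apply_moves", "body": {"linear": [[0,0,1],[0,0,1],[0,0,0]], "dr": [[0,0,0],[0,0,0],[0,0,0]], "claw": [15,15,15]}}

```text
time_s: 23.02
ee_pos: [0.502, -0.0561, 0.0842]
orientation: [0.583, 0.812, -0.0, -0.0]
contact_force: [0.4, 0.1, -0.9]
finger_gap: 0.0233
```

Emit:
{"method": "apply_moves", "body": {"linear": [[0,0,0.7],[0,0,0]], "dr": [[0,0,0],[0,0,0]], "claw": [15,15]}}

```text
time_s: 23.28
ee_pos: [0.5022, -0.0562, 0.0839]
orientation: [0.583, 0.812, 0.0, 0.0]
contact_force: [-0.6, -0.1, 0.9]
finger_gap: 0.0233
```

Emit:
{"method": "apply_moves", "body": {"linear": [[0,0,0.7],[0,0,0]], "dr": [[0,0,0],[0,0,0]], "claw": [15,15]}}

```text
time_s: 23.52
ee_pos: [0.5023, -0.0562, 0.0839]
orientation: [0.583, 0.812, -0.0, 0.0]
contact_force: [-3.3, 0.3, 4.5]
finger_gap: 0.0234
```

Emit:
{"method": "apply_moves", "body": {"linear": [[0,0,-0.6],[0,0,0],[0,0,0],[0,0,0],[0,0,0],[0,0,0],[0,0,0]], "dr": [[0,0,0],[0,0,0],[0,0,0],[0,0,0],[0,0,0],[0,0,0],[0,0,0]], "claw": [15,22,27,32,40,46,50]}}

```text
time_s: 24.4
ee_pos: [0.5021, -0.0561, 0.0835]
orientation: [0.583, 0.812, -0.0, -0.0]
contact_force: [0.3, -0.6, 0.8]
finger_gap: 0.05
```

Emit:
{"method": "apply_moves", "body": {"linear": [[0,0,-5],[0,0,-10],[0,0,-15],[0,0,-20],[0,0,-25],[0,0,-25],[0,0,-10],[0,0,0]], "dr": [[0,0,0],[0,0,0],[0,0,0],[0,0,0],[0,0,0],[0,0,0],[0,0,0],[0,0,0]], "claw": [50,50,50,50,50,50,50,50]}}

```text
time_s: 25.4
ee_pos: [0.5026, -0.0562, 0.1947]
orientation: [0.583, 0.812, 0.0, 0.001]
contact_force: [0.0, 0.7, 1.1]
finger_gap: 0.0499
```

```bash
python3 - <<'E'
from h import *
go(None)
w=cam('wrist'); b=cam('side')
c=blob(b,*BL,(280,220,380,340)); print(fitsil(b,c,[(.025,.056),(.025,.066),(.013,.090)],(.502,-.055)))
u,v=px(w,[(.502,-.0555,.066)])[0]
c=blob(w,*BL,(u-70,v-70,u+70,v+70)); print(fitsil(w,c,[(.025,.056),(.025,.066),(.013,.090)],(.502,-.055)))
im=np.zeros((480,1120,3),np.uint8); im[:,:640]=w['image']; im[:,640:]=cv2.resize(b['image'][230:350,270:390],(480,480))
cv2.imwrite('pics/p2.png',cv2.resize(im,(800,343))[:,:,::-1])
E
```

```text
t 25.4 tcp [ 0.5026 -0.0562  0.1947] yaw_y 18.66 tilt [ 0.002 -0.    -1.   ] gap 0.0499 F [0.  0.7 1.1]
(array([ 0.50319171, -0.05549397]), array([-0.3895802 , -1.01625315,  0.38832494,  0.91464992]))
(array([ 0.50289232, -0.05676666]), array([-0.57797832, -1.02890606,  0.57925984,  1.13380149]))
```

View pics/p2.png

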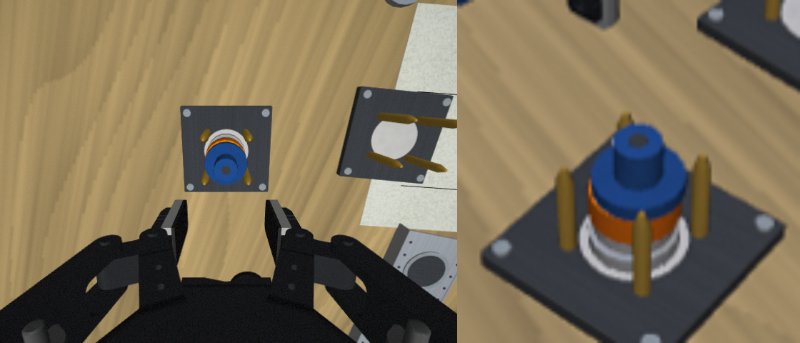

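The housing, spacer and cap are stacked flat between the posts (side crop (637,200), wrist (226,160)), hub up, and the gripper is clear. I'm handing it in.

```bash
python3 -c "
from cell import *
print(sign_off())"
```

```text
the job is handed in; nothing more can be done
None
```

The job is done and handed in. The orange spacer lies on the housing in the right-hand nest. The blue cap that started nearest the base sits hub up on the spacer. I set both parts down by feel, with at most about 10 N of contact force, then released them. The arm finished at about 25 s of the 56 s allowed.

**Last checks:** The final side and wrist pictures show the stack upright between all four posts, with the gripper about 11 cm above where it let go. From the two cameras the cap is at (0.503, -0.0555) and (0.503, -0.0568), within about 2 mm of the nest centre. Its outline matches the seated height to about 1 px.

**Disagreements and a failed check:**
- The nest centre estimates differed by about 2 mm between pictures, which is within the calibration.
- The gripper opening read about 2.4 mm under the true diameter for both parts.
- A wrist-view fit of the held spacer gave a 3° tilt and about 4 mm more depth than the contact height later showed. The spacer lay flat once released.
- After the spacer was placed, the outline fits failed: the side fit was upset by a post in front and the top view was blocked. I judged that seating from the pictures and the contact height.

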